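Hold a slide carton against the sprung stop of a sealing jig

ROBOT

A 7-joint arm with a two-finger parallel gripper is mounted at the origin on a cart in front of the work surface, level with it; the furniture and walls round the work are solid. World frame = base frame: x ahead of the robot, y to its left, z up, the work surface at z = 0. Lengths are in m, angles in rad, forces in N, time in s.
With the tool pointing down it reaches from about 0.425 to 0.875 m from the base axis. Payload 4.7 kg.
Tool frame: the origin (TCP) lies midway between the tips of the shut fingers; the grasp point (between the pads) lies 19 mm behind it; z points along the fingers, y is the line along which they close (so a half turn about z gives the same grasp; the last joint's range is limited). The gripper opens to 87 mm and grips with 3 to 60 N. Pads are 19 mm wide; open, the fingers measure 117 mm over their backs; the gripper's body (75 mm by 190 mm) begins 51 mm behind the grasp point.
Start: joints at [-1.133, 0.321, -0.07, 1.45, 0.023, 1.371, -0.057], TCP at [0.267, 0.593, 0.223] pointing down, gripper open.
Joint ranges: [-2.86, 2.86], [-0.3, 2.09], [-1.38, 1.24], [0.06, 2.45], [-1.56, 4.7], [0.09, 2.05], [-2.69, 2.69]. Speed limits (rad/s): [2.57, 2.57, 3.14, 3.14, 3.14, 3.14, 3.14].

INTERFACE

Orientations are given as a rotation vector (axis times angle).
In Python, from bench import ctrl gives the robot as it stands. The module is installed in compiled form; this text tells all that it offers.
- The arm moves only by the shell command python3 -m handwheel 'ROWS' [FORCE]. ROWS is JSON, a list of rows, each a list of 7 numbers: the finger opening in m, from 0 to 0.087, then the shift along the tool's x, y, z in m, then the turn, a rotation vector about the tool's x, y, z in degrees. A call has 1 to 12 rows; each row shifts and turns the commanded pose from where the row before left it, along the tool's axes as they then stand; what a row does not reach is not made up. A row lasts 1/8 s, in which the tool goes at most 62.5 mm and 10.7 degrees, less where a joint would pass 70% of its speed; a pose out of reach is approached as far as the arm can. A call is refused whole if a number of a shift passes 0.0625 or a number of a turn 10.7, either way. A call with a gripper value outside its range is refused whole. The fingers move at their own pace and stop on an object; FORCE is the grip in N (left out, the last holds). Time passes only in rows, so rows that do not move let the fingers close. It gives the time, the measured TCP pose, the force, the opening and the grip force at its end, in the units of the state.
- ctrl.get_state(): the state, without advancing time (a new reading comes with each control period).
- ctrl.get_image(name): name is "side" or "top" or "wrist"; returns (picture, depth): 400x640x3 uint8, blue, green, red; 400x640 float32, m along the optical axis (not along the pixel's ray), 0 where there is no reading.
- ctrl.camera_info(name): a dict with "intrinsics" (3x3 intrinsics, pixels), "D" ([k1, k2, p1, p2, k3] as OpenCV has them; the pictures are not rectified), "R" (3x3) and "t" (3): a world point X has camera coordinates R X + t. Camera axes: x right, y down, z forward; pixel columns grow to the right and rows downward; lengths in m; the calibration is good to about 2 mm. A picture is of the moment at which its call begins: read the wrist's pose just before it. camera_info takes no time and is no camera call; for the wrist camera it gives the pose at the moment of the call.
- ctrl.close_job(): hands the job in; it is judged then, once.
The state is a dict: "time": time; "joint_positions": joint angles; "qd": joint speeds; "joint_torque": joint torques, N m; "position": TCP position; "tool_rot": TCP orientation; "ft_force": force on the tool from outside, world axes, zero at the start; "torque": the same for the moment, N m; "grip_width": opening from 0.0 (shut) to 1.0 (fully open); "grip_force": force on a finger pad.
Only numpy, scipy, OpenCV 4.12 (cv2) and the standard library are available. Lean on these libraries where they do the work, as an engineer would, in place of code of your own. Each camera call takes 0.05 s, during which the arm holds its last target. There are 200 camera calls.

TASK

Lift the small carton of microscope slides onto the bed of the sealing jig, lid up and flat, with one long side flush along the low fence and one end against the sprung stop. Push it along the fence until the stop's pointer stands between the two upright fins, and keep holding it there with that steady push so that I can put the seal on: the program finishes while the robot is still holding and pressing the carton. Do not ram the stop to the end of its travel, and leave the tape roll, the stapler and the jar where they stand.

Things in the scene. Friction and masses are not known exactly. Their poses are not given: they have to be found in the camera images.
- carton: Closed pasteboard carton of microscope slides, pale sides and a pale blue lid that stays on; 34 mm (its x) by 86 mm (its y, the long way) by 46 mm high (z), 0.08 to 0.2 kg. Origin: centre of its underside. Starts lid up on the desk to the left of the jig. Either end may face the stop.
- jig: Fixed sealing jig: aluminium bed plate 210 mm (its x) by 100 mm (its y), 10 mm high. Origin: centre of the plate's underside, on the desk. x points away from the robot toward the sprung stop, y to the left toward the fence. A carton flush along the fence has its origin at y = 0 here. Behind the stop a guide block at x = 80 to 98 mm rises 42 mm above the desk.
- fence (a point): Middle of the top edge of the fence's inner face. The fence is a dark bar along the jig's x, from x = -95 to +25 mm in the jig's frame, 12 mm thick, inner face at y = +17 mm; its top is 16 mm above the bed (26 mm above the desk), so fingers on the carton's long sides must stay higher than that.
- gauge (a point): Point midway between the two dark upright fins (2 mm thick, 8 mm wide, tops 36 mm above the desk) at x = 40 and 50 mm, y = -42 mm in the jig's frame, on a low gauge rail (y = -38 to -46 mm, x = 20 to 75 mm, 24 mm high above the desk) on the jig's right.
- stop (a joint): Travel of the sprung stop along the jig's x: 0 = free (its face at x = 30 mm in the jig's frame), 0.026 m = end of travel. The spring resists with 0.8 N per mm. The steel pointer on its right side is level with the near fin at 0.006 m (about 5 N), midway between the fins at 0.011 m (about 9 N), level with the far fin at 0.016 m (about 13 N).
- stop_face (a point): Centre of the stop's flat front face, which looks toward the robot end of the jig; the face is 44 mm wide and reaches from 11 to 45 mm above the desk. It moves with the stop.
- tape_roll: Bystander: roll of beige tape lying flat, 100 mm across, 24 mm high. Origin: centre of its underside.
- stapler: Bystander: red and black stapler, 34 mm (x) by 128 mm (y) by 38 mm high, to the right of the jig. Origin: centre of its underside.
- jar_dark: Bystander: white screw-top jar, 49 mm across, 65 mm high, standing. Origin: centre of its underside.
Mind the look-alikes: they are no part of the job. What is shaped like the carton but purple is not meant.

How it is judged:
By the outcome, as a careful person would: the job done as asked, in the order asked, and still so for the second after the job is handed in, while the arm keeps its last pose, push and grip.
It also fails if it takes over 35 s, if anything falls off the work surface, if the arm or the gripper's body presses on something with over 40 N, if the wrist force passes 120 N, or if a joint passes its speed limit or range.

## Working session

There is one attempt and no reset: what is moved stays moved. The work goes in short steps, Python scripts to look and compute and a shell command to move; the robot and the scene stay as the last step left them, time stands still between calls to the robot, and variables do not carry over. Pictures are saved under pics/ and viewed, at most 10 in all, crops included, and the job is handed in when it is done.

```bash
mkdir -p pics; python3 - <<'E'
from bench import ctrl
import cv2,numpy as np
print(ctrl.get_state())
for n in("top","side"):
    i=ctrl.camera_info(n);print(n,i)
    p,d=ctrl.get_image(n);cv2.imwrite(f"pics/{n}0.png",p);np.save(f"pics/{n}0.npy",d)
E
```

```text
{'time': 0.0, 'joint_positions': array([-1.13288764,  0.3218314 , -0.07008662,  1.45166698,  0.02257011,
        1.37079823, -0.05687264]), 'qd': array([ 0.00130849,  0.00037593, -0.00156483, -0.00029023,  0.00221445,
       -0.00167088, -0.00040272]), 'joint_torque': array([ 6.48045370e-04, -4.91283488e+01, -4.03469000e-01, -3.12522089e+01,
       -6.38068607e-02,  4.41410369e-02,  2.08013134e-04]), 'position': array([0.26711041, 0.59197483, 0.22146009]), 'tool_rot': array([-6.60592839e-01, -3.07100956e+00,  2.96468420e-03]), 'ft_force': array([-0.92192338, -0.53792103, -0.15832744]), 'torque': array([-0.01624919, -0.01572354, -0.00961178]), 'grip_force': 0.0, 'grip_width': 1.003167681630659}
top {'intrinsics': array([[382.02279088,   0.        , 321.52006337],
       [  0.        , 382.02279088, 202.79375059],
       [  0.        ,   0.        ,   1.        ]]), 'D': array([-0.08975726,  0.        ,  0.        ,  0.        ,  0.        ]), 'R': array([[-0.00438778, -0.99998722,  0.00251016],
       [-0.99420305,  0.00409271, -0.10744085],
       [ 0.1074292 , -0.00296703, -0.99420831]]), 't': array([-0.00732778,  0.535532  ,  1.13748489])}
side {'intrinsics': array([[436.75274735,   0.        , 310.63195317],
       [  0.        , 436.75274735, 205.66164387],
       [  0.        ,   0.        ,   1.        ]]), 'D': array([0.00271535, 0.        , 0.        , 0.        , 0.        ]), 'R': array([[ 0.99587365, -0.0868916 , -0.02618266],
       [-0.05555605, -0.3556013 , -0.93298512],
       [ 0.07175799,  0.9305899 , -0.35896132]]), 't': array([-0.53515779,  0.086464  ,  1.24319969])}
```

View pics/top0.png

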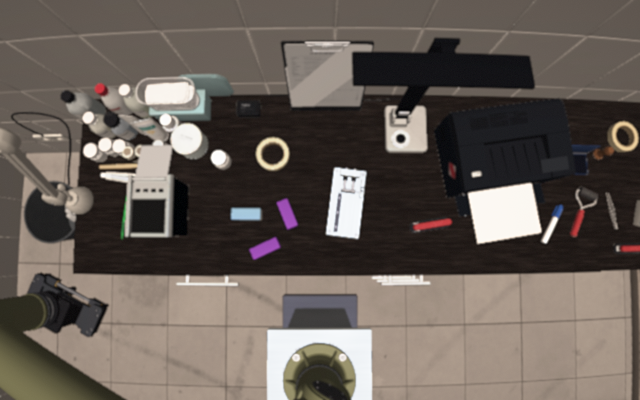

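View pics/side0.png

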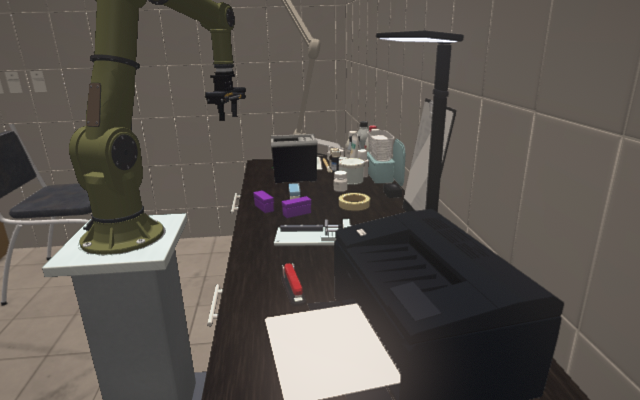

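The top view shows the pale blue carton at about (246,214), long side along the image's horizontal. The purple look-alikes are at (287,213) and (265,247), and the jig is at about (346,203) with its stop at the upper end. The side view shows the carton at about (294,192) and the jig at about (310,235).

```bash
cat > h.py <<'E'
from bench import ctrl
import cv2,numpy as np
from scipy.spatial.transform import Rotation as Rn
def ray(i,uv):
    uv=np.asarray(uv,float).reshape(-1,1,2)
    n=cv2.undistortPoints(uv,i["intrinsics"],i["D"]).reshape(-1,2)
    d=np.c_[n,np.ones(len(n))]@i["R"]      # R^T d
    return -i["R"].T@i["t"],d
def plane(i,uv,z):
    c,d=ray(i,uv);return c+d*((z-c[2])/d[:,2])[:,None]
def tri(i1,a,i2,b):
    c1,d1=ray(i1,a);c2,d2=ray(i2,b);o=[]
    for p,q in zip(d1,d2):
        s=np.linalg.lstsq(np.c_[p,-q],c2-c1,rcond=None)[0]
        x,y=c1+s[0]*p,c2+s[1]*q;o.append(np.r_[(x+y)/2,np.linalg.norm(x-y)])
    return np.array(o)
def dep(i,d,uv):  # depth point
    u,v=uv;c,r=ray(i,[uv]);return c+r[0]*d[int(round(v)),int(round(u))]
def blue(p):
    h=cv2.cvtColor(p,cv2.COLOR_BGR2HSV);return cv2.inRange(h,(90,40,110),(112,160,255))
def rect(m):
    c=max(cv2.findContours(m,cv2.RETR_EXTERNAL,cv2.CHAIN_APPROX_NONE)[0],key=cv2.contourArea)
    return cv2.minAreaRect(c),c
E
python3 - <<'E'
from h import *
p=cv2.imread("pics/top0.png");i=ctrl.camera_info("top");d=np.load("pics/top0.npy")
m=blue(p);m[:, :225]=0;m[:,275:]=0
r,c=rect(m);print(r);b=cv2.boxPoints(r);P=plane(i,b,.046);print(P,P.mean(0));print("depth pt",dep(i,d,r[0]))
g=cv2.cvtColor(p,cv2.COLOR_BGR2GRAY);m=cv2.inRange(g,150,255);k=np.zeros_like(m);k[160:245,318:375]=m[160:245,318:375]
r,c=rect(k);P=plane(i,cv2.boxPoints(r),.01);print(r,P,P.mean(0))
print("near edge",plane(i,[[320,272],[346,272]],0))
E
```

```text
((245.5, 213.5), (11.0, 29.0), 90.0)
[[0.51896921 0.26362399 0.046     ]
 [0.51864755 0.17565215 0.046     ]
 [0.48549468 0.17524997 0.046     ]
 [0.48573039 0.26296033 0.046     ]] [0.50221046 0.21937161 0.046     ]
depth pt [0.50180711 0.2183402  0.05076134]
((345.953857421875, 202.36924743652344), (33.4893798828125, 68.46717071533203), 7.125016689300537) [[ 0.44008941 -0.02022692  0.01      ]
 [ 0.65249652 -0.04802758  0.01      ]
 [ 0.63896058 -0.15226181  0.01      ]
 [ 0.42680643 -0.12243688  0.01      ]] [ 0.53958824 -0.0857383   0.01      ]
near edge [[ 0.32438525 -0.00407254  0.        ]
 [ 0.32394102 -0.08413756  0.        ]]
```

```bash
python3 -m handwheel '[[0.087,-0.046,-0.03,0,0,0,0],[0.087,-0.046,-0.03,0,0,0,0],[0.087,-0.046,-0.03,0,0,0,0],[0.087,-0.046,-0.03,0,0,0,0],[0.087,-0.046,-0.03,0,0,0,0],[0.087,-0.046,-0.03,0,0,0,0],[0.087,-0.046,-0.03,0,0,0,0],[0.087,-0.046,-0.03,0,0,0,0]]'
python3 -m handwheel '[[0.087,0,0,0,0,0,10.5],[0.087,0,0,0,0,0,10.5],[0.087,0,0,0,0,0,10.5],[0.087,0,0,0,0,0,10.5],[0.087,0,0,0,0,0,10.5],[0.087,0,0,0,0,0,10.5],[0.087,0,0,0,0,0,2.5],[0.087,0,0,0,0,0,0]]'
python3 - <<'E'
from h import *
s=ctrl.get_state();print(s["position"],Rn.from_rotvec(s["tool_rot"]).as_matrix(),s["time"])
i=ctrl.camera_info("wrist");p,d=ctrl.get_image("wrist");cv2.imwrite("pics/w1.png",p);np.save("pics/w1.npy",d);np.save("pics/w1i.npy",i,allow_pickle=True)
print(i)
E
```

```text
time: 1.1
position: [0.5046, 0.2207, 0.2223]
tool_rot: [-0.66, -3.071, 0.0]
ft_force: [0.7, -0.2, -0.9]
grip_width: 1.005
grip_force: 0.0
time: 2.1
position: [0.5038, 0.2223, 0.2221]
tool_rot: [-2.216, -2.226, 0.001]
ft_force: [-0.3, 1.9, -0.2]
grip_width: 1.001
grip_force: 0.0
[0.5037736  0.22231404 0.22214762] [[-4.47585656e-03  9.99989745e-01 -6.90387748e-04]
 [ 9.99989906e-01  4.47558447e-03 -3.95154917e-04]
 [-3.92060976e-04 -6.92149436e-04 -9.99999684e-01]] 2.1
{'intrinsics': array([[280.56870966,   0.        , 320.9509214 ],
       [  0.        , 280.56870966, 199.07740789],
       [  0.        ,   0.        ,   1.        ]]), 'D': array([-0.04934946,  0.        ,  0.        ,  0.        ,  0.        ]), 'R': array([[ 9.99988843e-01,  4.51696911e-03, -1.38232234e-03],
       [ 4.72306241e-03, -9.61071925e-01,  2.76257937e-01],
       [-8.06626216e-05, -2.76261384e-01, -9.61082536e-01]]), 't': array([-0.50436455,  0.17745656,  0.45165697])}
```

View pics/w1.png

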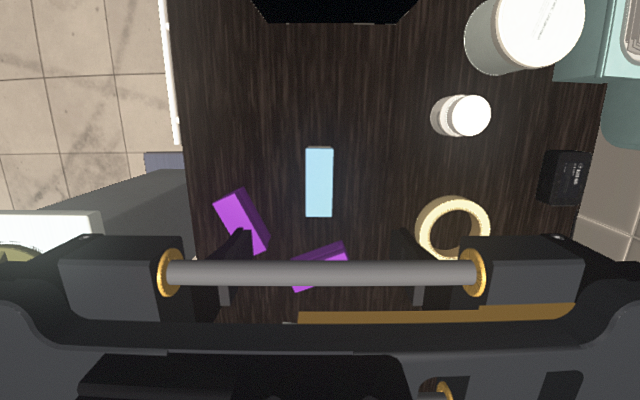

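The wrist view shows the carton lid at columns 305–333, rows 147–217, with its end face barely visible. The purple ones, at (240,220) and (320,265), stay clear of the fingers.

```bash
cat > car.py <<'E'
from h import *
p=cv2.imread("pics/w1.png");d=np.load("pics/w1.npy");i=np.load("pics/w1i.npy",allow_pickle=True).item()
m=blue(p);m[:, :290]=0;m[:,350:]=0;m[:130]=0;m[230:]=0
r,c=rect(m);print(r);b=cv2.boxPoints(r);P=plane(i,b,.046);print(P.round(4),P.mean(0));print("depth",dep(i,d,r[0]),"desk",dep(i,d,(370,180)))
t=ctrl.camera_info("top");print("tri centre",tri(t,[[245.5,213.5]],i,[r[0]]))
e=[np.linalg.norm(P[k]-P[k-1]) for k in range(4)];print(e)
E
python3 car.py
```

```text
((319.0, 182.0), (68.0, 28.0), 90.0)
[[0.4842 0.2637 0.046 ]
 [0.5176 0.2639 0.046 ]
 [0.519  0.1779 0.046 ]
 [0.4833 0.1777 0.046 ]] [0.50102333 0.22082304 0.046     ]
depth [0.50103229 0.22251012 0.04718202] desk [0.57184744 0.21551996 0.00126736]
tri centre [[0.50183223 0.22067742 0.03979132 0.00174951]]
[np.float64(0.08598965248556388), np.float64(0.03344447100050303), np.float64(0.08596665802388492), np.float64(0.035766559590388346)]
```

```bash
python3 -m handwheel '[[0.087,-0.0015,-0.0027,0.04,0,0,0],[0.087,0,0,0.045,0,0,0],[0.087,0,0,0.045,0,0,0],[0.087,0,0,0.035,0,0,0],[0.087,0,0,0.025,0,0,0],[0.087,0,0,0.01,0,0,0],[0.087,0,0,0,0,0,0],[0.087,0,0,0,0,0,0]]'
python3 -m handwheel '[[0.02,0,0,0,0,0,0],[0.02,0,0,0,0,0,0],[0.02,0,0,0,0,0,0],[0.02,0,0,0,0,0,0],[0.02,0,0,0,0,0,0],[0.02,0,0,0,0,0,0],[0.02,0,0,0,0,0,0],[0.02,0,0,0,0,0,0]]' 30
```

```text
time: 3.15
position: [0.5024, 0.2214, 0.0238]
tool_rot: [2.217, 2.225, 0.003]
ft_force: [-0.1, 0.5, 0.3]
grip_width: 0.997
grip_force: 0.0
time: 4.15
position: [0.5013, 0.2209, 0.0225]
tool_rot: [-2.217, -2.226, 0.0]
ft_force: [-0.2, -0.5, -0.4]
grip_width: 0.381
grip_force: 30.0
```

```bash
python3 -m handwheel '[[0.02,0,0,-0.02,0,0,0],[0.02,0,0,-0.05,0,0,0],[0.02,0,0,-0.05,0,0,0],[0.02,-0.03,0,0,0,0,0],[0.02,-0.054,-0.002,0,0,0,0],[0.02,-0.054,-0.002,0,0,0,0],[0.02,-0.054,-0.002,0,0,0,0],[0.02,-0.054,-0.002,0,0,0,0],[0.02,-0.054,-0.002,0,0,0,0],[0.02,0,0,0,0,0,0]]'
python3 -m handwheel '[[0.02,0,0,0,0,0,5],[0.02,0,0,0,0,0,10.5],[0.02,0,0,0,0,0,10.5],[0.02,0,0,0,0,0,10.5],[0.02,0,0,0,0,0,10.5],[0.02,0,0,0,0,0,10.5],[0.02,0,0,0,0,0,10.5],[0.02,0,0,0,0,0,10.5],[0.02,0,0,0,0,0,10.5],[0.02,0,0,0,0,0,8.5],[0.02,0,0,0,0,0,0],[0.02,0,0,0,0,0,0]]'
python3 - <<'E'
from h import *
s=ctrl.get_state();print(s["position"],Rn.from_rotvec(s["tool_rot"]).as_matrix().round(4),s["joint_positions"])
i=ctrl.camera_info("wrist");p,d=ctrl.get_image("wrist");cv2.imwrite("pics/w2.png",p);np.save("pics/w2.npy",d);np.save("pics/w2i.npy",i,allow_pickle=True)
cv2.imwrite("pics/w2v.png",cv2.resize(p[0:300,120:520],(800,600),interpolation=cv2.INTER_CUBIC))
E
```

```text
time: 5.4
position: [0.4915, -0.0847, 0.1425]
tool_rot: [2.226, 2.215, -0.002]
ft_force: [0.5, 0.5, -2.2]
grip_width: 0.384
grip_force: 30.0
time: 6.9
position: [0.4924, -0.0785, 0.1424]
tool_rot: [-3.135, 0.194, 0.0]
ft_force: [0.2, -0.6, -2.0]
grip_width: 0.384
grip_force: 30.0
[ 0.4924379  -0.07853885  0.14238911] [[ 9.923e-01 -1.235e-01 -3.000e-04]
 [-1.235e-01 -9.923e-01  3.000e-04]
 [-3.000e-04 -2.000e-04 -1.000e+00]] [-0.45365096  0.05119798  0.57910562  1.94103952 -0.03082572  1.15818535
 -1.55742148]
```

View pics/w2v.png

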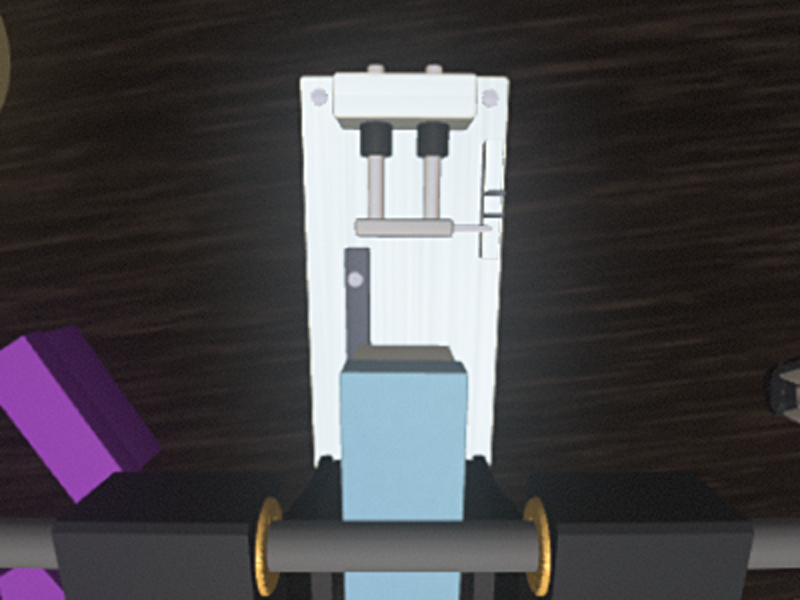

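The crop shows the jig square to the gripper. The stop face edge is at crop row ~237 (columns 356–452) and the fins are at crop (495,192) and (495,214), with the pointer nearer the robot. The fence inner edge is at crop column ~370, rows 250–345, and the held carton is level.

```bash
cat > jig.py <<'E'
from h import *
p=cv2.imread("pics/w2.png");d=np.load("pics/w2.npy");i=np.load("pics/w2i.npy",allow_pickle=True).item()
g=cv2.GaussianBlur(cv2.cvtColor(p,cv2.COLOR_BGR2GRAY),(3,3),0).astype(float)
def edge(v,lo,s): # sub-pixel strongest signed step in profile v
    k=np.gradient(v)*s;j=int(np.clip(np.argmax(k),1,len(k)-2));a,b,c=k[j-1:j+2]
    return lo+j+.5*(a-c)/(a-2*b+c-1e-9)
def col(rows,lo,hi,s): return np.array([(edge(g[r,lo:hi],lo,s),r) for r in rows])
def row(cols,lo,hi,s): return np.array([(c,edge(g[lo:hi,c],lo,s)) for c in cols])
def fit(P):
    l=cv2.fitLine(P[:,:2].astype(np.float32),cv2.DIST_HUBER,0,.01,.01).ravel();l=l*(np.sign(l[0]) if abs(l[0])>.5 else np.sign(l[1]));return l
def show(n,uv,z):
    P=plane(i,uv,z);l=fit(P);print(n,"ang",np.degrees(np.arctan2(l[1],l[0])).round(2),"mid",P.mean(0).round(4));return l,P
R=range(45,215,4)
L=show("bed left",col(R,262,290,1),.01);Rr=show("bed right",col(list(range(45,65,2))+list(range(135,215,4)),355,385,-1),.01)
F=show("fence inner",col(range(130,170,2),297,314,1),.01);F2=show("fence outer top",col(range(130,170,2),285,300,-1),.026)
E=show("bed far",row(range(275,372,8),28,48,1),.01)
S=show("stop face top edge",row(range(302,342,3),108,128,1),.045)
S=show("stop face lower",row(range(302,342,3),112,124,-1),.045)
D=lambda u,v:dep(i,d,(u,v)).round(4)
print("bed",D(330,150),"fence top",D(298,150),"stop top",D(320,112),"block",D(320,50),"lid",D(320,220),"finrail",D(364,120))
print(plane(i,[[320,118.5],[367.5,96],[367.5,107]],.036).round(4), "rows",g[104:126,320].round(0),"fin",g[88:116,369].round(0))
c=col(range(190,240,3),280,300,1);c2=col(range(190,240,3),345,360,-1)
z=D(320,220)[2];show("lid left",c,z);show("lid right",c2,z)
E
python3 jig.py
```

```text
bed left ang -7.44 mid [ 0.5614 -0.0378  0.01  ]
bed right ang -7.34 mid [ 0.544  -0.1359  0.01  ]
fence inner ang -7.78 mid [ 0.5391 -0.0678  0.01  ]
fence outer top ang -7.09 mid [ 0.5422 -0.0566  0.026 ]
bed far ang 82.33 mid [ 0.6431 -0.0997  0.01  ]
stop face top edge ang 82.86 mid [ 0.5674 -0.0888  0.045 ]
stop face lower ang 83.01 mid [ 0.5692 -0.089   0.045 ]
bed [ 0.5349 -0.0937  0.0096] fence top [ 0.5405 -0.0621  0.0254] stop top [ 0.5732 -0.0882  0.0442] block [ 0.624  -0.0945  0.043 ] lid [ 0.5168 -0.0815  0.1664] finrail [ 0.5611 -0.1295  0.0238]
[[ 0.5677 -0.0874  0.036 ]
 [ 0.5821 -0.1327  0.036 ]
 [ 0.5725 -0.1319  0.036 ]] rows [240. 240. 241. 243. 224. 182. 167. 181. 190. 191. 193. 196. 188. 171.
 184. 225. 244. 241. 240. 240. 241. 241.] fin [239. 239. 239. 238. 239. 233. 200. 148. 121. 143. 195. 228. 231. 231.
 236. 241. 244. 230. 182. 129. 139. 202. 237. 236. 233. 230. 227. 226.]
lid left ang -6.85 mid [ 0.522  -0.0655  0.1664]
lid right ang -2.47 mid [ 0.518  -0.098   0.1664]
```

```bash
python3 -m handwheel '[[0.02,0.013,0.0015,0,0,0,0.35],[0.02,0.013,0.0015,0,0,0,0],[0.02,0,0,0.03,0,0,0],[0.02,0,0,0.035,0,0,0],[0.02,0,0,0.025,0,0,0],[0.02,0,0,0.011,0,0,0],[0.02,0,0,0.006,0,0,0],[0.02,0,0,0,0,0,0],[0.02,0,0,0,0,0,0],[0.02,0,0,0,0,0,0]]'
python3 - <<'E'
from h import *
s=ctrl.get_state();P=s["position"];print(P[0]*.9916-P[1]*.1297-.5448,P[0]*.1297+P[1]*.9916+.0145,P[2],Rn.from_rotvec(s["tool_rot"]).as_matrix()[:,0],s["ft_force"])
E
```

```text
time: 8.2
position: [0.5186, -0.0854, 0.0363]
tool_rot: [-3.134, 0.209, -0.002]
ft_force: [0.6, -0.1, -1.8]
grip_width: 0.381
grip_force: 30.0
-0.01951852674517285 -0.0029749126092583605 0.036328587928823444 [ 0.99116222 -0.13264707  0.00148709] [ 0.56807652 -0.08528725 -1.79395595]
```

```bash
python3 -m handwheel '[[0.02,0,0,0.0015,0,0,0],[0.02,0,0,0.001,0,0,0],[0.02,0,0,0,0,0,0]]'
python3 -m handwheel '[[0.02,0,0,0.0005,0,0,0],[0.02,0,0,0.0005,0,0,0],[0.02,0,0,0,0,0,0]]'
```

```text
time: 8.57
position: [0.5178, -0.0854, 0.033]
tool_rot: [-3.135, 0.209, 0.0]
ft_force: [-0.2, -1.0, -2.3]
grip_width: 0.378
grip_force: 30.0
time: 8.95
position: [0.518, -0.0855, 0.0325]
tool_rot: [-3.134, 0.209, 0.0]
ft_force: [-2.7, 0.9, 4.9]
grip_width: 0.384
grip_force: 30.0
```

```bash
python3 -m handwheel '[[0.02,0,-0.0015,-0.0002,0,0,0],[0.02,0,-0.001,0,0,0,0],[0.02,0,0,0,0,0,0]]'
python3 -m handwheel '[[0.02,0,-0.0005,0,0,0,0],[0.02,0,-0.0005,0,0,0,0],[0.02,0,0,0,0,0,0]]'
```

```text
time: 9.32
position: [0.5187, -0.0838, 0.0325]
tool_rot: [3.134, -0.21, 0.002]
ft_force: [-1.3, -4.0, 3.7]
grip_width: 0.379
grip_force: 30.0
time: 9.7
position: [0.5189, -0.0822, 0.0325]
tool_rot: [3.134, -0.209, 0.002]
ft_force: [-0.8, -3.9, 4.6]
grip_width: 0.383
grip_force: 29.9
```

```bash
python3 -m handwheel '[[0.02,0,-0.0005,0,0,0,0],[0.02,0,0,0,0,0,0]]'
python3 -m handwheel '[[0.02,0,-0.0005,0,0,0,0],[0.02,0,0,0,0,0,0]]'
```

```text
time: 9.95
position: [0.5189, -0.0823, 0.0325]
tool_rot: [3.134, -0.209, 0.002]
ft_force: [1.0, -6.1, 4.3]
grip_width: 0.381
grip_force: 29.9
time: 10.2
position: [0.519, -0.0822, 0.0326]
tool_rot: [3.133, -0.209, 0.002]
ft_force: [-0.4, -6.6, 4.4]
grip_width: 0.384
grip_force: 29.9
```

```bash
python3 -m handwheel '[[0.02,0.003,0,0,0,0,0],[0.02,0.003,0,0,0,0,0],[0.02,0.003,0,0,0,0,0],[0.02,0.003,0,0,0,0,0],[0.02,0,0,0,0,0,0]]' 35
python3 -m handwheel '[[0.02,0.002,0,0,0,0,0],[0.02,0.001,0,0,0,0,0],[0.02,0,0,0,0,0,0]]'
python3 - <<'E'
from h import *
s=ctrl.get_state();P=s["position"];print(P[0]*.9916-P[1]*.1297-.5448,P[0]*.1297+P[1]*.9916+.0145,P[2],Rn.from_rotvec(s["tool_rot"]).as_matrix()[:,0],s["ft_force"])
i=ctrl.camera_info("wrist");p,d=ctrl.get_image("wrist");cv2.imwrite("pics/w3.png",p);np.save("pics/w3.npy",d);np.save("pics/w3i.npy",i,allow_pickle=True)
cv2.imwrite("pics/w3v.png",cv2.resize(p[0:300,120:520],(800,600),interpolation=cv2.INTER_CUBIC))
E
```

```text
time: 10.82
position: [0.5219, -0.0823, 0.0323]
tool_rot: [-3.132, 0.209, 0.029]
ft_force: [-25.5, -2.1, 31.3]
grip_width: 0.381
grip_force: 35.0
time: 11.2
position: [0.5238, -0.0824, 0.0322]
tool_rot: [-3.131, 0.209, 0.033]
ft_force: [-27.2, -1.7, 33.9]
grip_width: 0.384
grip_force: 35.0
-0.014730913458864792 0.0006888076471129202 0.03221337333791228 [ 0.99090139 -0.13292321 -0.02111541] [-27.16364297  -1.70244568  33.86490679]
```

View pics/w3v.png

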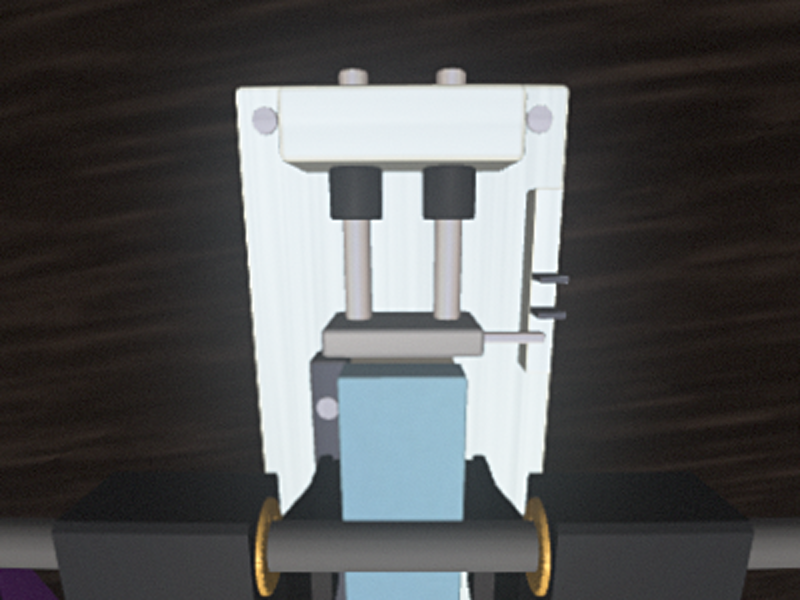

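The crop shows the carton (columns 340–465) still short of the stop, whose pointer is at (520,337) before the near fin. The carton has pitched slightly and is dragging hard on the bed, so I'll unload it.

```bash
python3 -m handwheel '[[0.02,-0.004,0,0,0,0,0],[0.02,-0.004,0,-0.0005,0,0,0],[0.02,0,0,-0.0005,0,0,0],[0.02,0,0,0,0,0,0],[0.02,0,0,0,0,0,0]]'
python3 - <<'E'
from h import *
s=ctrl.get_state();P=s["position"];print(P[0]*.9916-P[1]*.1297-.5448,P[0]*.1297+P[1]*.9916+.0145,P[2],Rn.from_rotvec(s["tool_rot"]).as_matrix()[:,0],s["ft_force"],s["torque"])
E
```

```text
time: 11.88
position: [0.5236, -0.0824, 0.0326]
tool_rot: [3.134, -0.208, -0.006]
ft_force: [-2.8, -6.0, 4.5]
grip_width: 0.384
grip_force: 35.0
-0.014870989569620408 0.0007359277057147357 0.032574797580547155 [ 0.99118714 -0.13242123 -0.00355965] [-2.83459065 -5.9572735   4.48259684] [-1.07664674  1.09717272  0.15939153]
```

```bash
python3 -m handwheel '[[0.02,0,0,-0.0004,0,0,0],[0.02,0.002,0,0,0,0,0],[0.02,0,0,0,0,0,0]]'
python3 -m handwheel '[[0.02,0.002,0,0,0,0,0],[0.02,0,0,0,0,0,0]]'
python3 - <<'E'
from h import *
s=ctrl.get_state();P=s["position"];print(P[0]*.9916-P[1]*.1297-.5448,P[0]*.1297+P[1]*.9916+.0145,P[2],Rn.from_rotvec(s["tool_rot"]).as_matrix()[:,0],s["ft_force"],s["torque"])
E
```

```text
time: 12.25
position: [0.5239, -0.0824, 0.0323]
tool_rot: [3.134, -0.208, -0.012]
ft_force: [-4.8, -4.3, 4.1]
grip_width: 0.375
grip_force: 35.0
time: 12.5
position: [0.524, -0.0825, 0.0322]
tool_rot: [-3.134, 0.209, 0.018]
ft_force: [-11.6, -3.8, 9.5]
grip_width: 0.381
grip_force: 35.0
-0.014530612200598703 0.0007011226513441455 0.03224566202877821 [ 0.99111707 -0.13248131 -0.01164713] [-11.59210934  -3.75861892   9.51952956] [-0.80846471  2.74385832  0.26657757]
```

```bash
python3 -m handwheel '[[0.02,-0.003,0,-0.0005,0,0,0],[0.02,0,0,-0.001,0,0,0],[0.02,0,0,-0.0005,0,0,0],[0.02,0,0,0,0,0,0],[0.02,0,0,0,0,0,0]]'
python3 - <<'E'
from h import *
s=ctrl.get_state();P=s["position"];print(P[0]*.9916-P[1]*.1297-.5448,P[0]*.1297+P[1]*.9916+.0145,P[2],Rn.from_rotvec(s["tool_rot"]).as_matrix()[:,0],s["ft_force"],s["torque"])
d=np.load("pics/w3.npy");i=np.load("pics/w3i.npy",allow_pickle=True).item()
for n,u,v in(("screw",283,204),("fence",283,190),("fence2",281,220),("stop top",320,162),("stop face",320,171),("lid front",320,192),("pale",320,180),("finger",283,235)):print(n,dep(i,d,(u,v)).round(4),"jigx",(dep(i,d,(u,v))@[.9916,-.1297,0]-.5448).round(4))
E
```

```text
time: 13.12
position: [0.5239, -0.0824, 0.0337]
tool_rot: [3.133, -0.208, -0.008]
ft_force: [-0.8, -4.6, -4.1]
grip_width: 0.379
grip_force: 35.0
-0.014631252279416418 0.0007511130895630231 0.033693183172157366 [ 0.99119717 -0.13230768 -0.00478052] [-0.78807652 -4.63994976 -4.09135465] [-1.26917893  0.45111511  0.16354428]
screw [ 0.551  -0.0627  0.0269] jigx 0.0097
fence [ 0.56   -0.0643  0.0273] jigx 0.0188
fence2 [ 0.5406 -0.0595  0.0269] jigx -0.0011
stop top [ 0.5758 -0.0893  0.0373] jigx 0.0377
stop face [ 0.5722 -0.0889  0.0449] jigx 0.0342
lid front [ 0.5638 -0.0878  0.0561] jigx 0.0256
pale [ 0.5643 -0.0878  0.032 ] jigx 0.0261
finger [ 0.5377 -0.0626  0.0442] jigx -0.0035
```

```bash
cat > st.py <<'E'
from h import *
s=ctrl.get_state();P=s["position"];x=Rn.from_rotvec(s["tool_rot"]).as_matrix()[:,0];f=s["ft_force"]
print("jig x,y,z mm",np.round(1e3*np.array([P[0]*.9916-P[1]*.1297-.5448,P[0]*.1297+P[1]*.9916+.0145,P[2]]),1),"yaw",np.degrees(np.arctan2(x[1],x[0])).round(2),"pitch",np.degrees(x[2]).round(2),"F jig",np.round([f[0]*.9916-f[1]*.1297,f[0]*.1297+f[1]*.9916,f[2]],1))
E
python3 -m handwheel '[[0.02,0.002,0,0,0,0,0],[0.02,0.001,0,0,0,0,0],[0.02,0,0,0,0,0,0]]'; python3 st.py
python3 -m handwheel '[[0.02,0.002,0,0,0,0,0],[0.02,0.001,0,0,0,0,0],[0.02,0,0,0,0,0,0]]'; python3 st.py
```

```text
time: 13.5
position: [0.5258, -0.0826, 0.0335]
tool_rot: [3.134, -0.208, -0.011]
ft_force: [-3.5, -5.4, -2.1]
grip_width: 0.383
grip_force: 35.0
jig x,y,z mm [-12.7   0.8  33.5] yaw -7.6 pitch -0.41 F jig [-2.8 -5.8 -2.1]
time: 13.88
position: [0.528, -0.0829, 0.0333]
tool_rot: [3.134, -0.208, -0.014]
ft_force: [-4.9, -4.2, -1.1]
grip_width: 0.378
grip_force: 35.0
jig x,y,z mm [-10.4   0.8  33.3] yaw -7.6 pitch -0.51 F jig [-4.4 -4.8 -1.1]
```

```bash
python3 -m handwheel '[[0.02,0.002,0,0,0,0.4,0],[0.02,0.002,0,-0.0002,0,0,0],[0.02,0,0,0,0,0,0]]'; python3 st.py
python3 -m handwheel '[[0.02,0.002,0,0,0,0.2,0],[0.02,0.002,0,-0.0001,0,0,0],[0.02,0,0,0,0,0,0]]'; python3 st.py
```

```text
time: 14.25
position: [0.5309, -0.0833, 0.0331]
tool_rot: [3.134, -0.208, -0.007]
ft_force: [-6.7, -2.9, 0.2]
grip_width: 0.38
grip_force: 35.0
jig x,y,z mm [-7.6  0.7 33.1] yaw -7.61 pitch -0.24 F jig [-6.2 -3.8  0.2]
time: 14.62
position: [0.5339, -0.0837, 0.033]
tool_rot: [3.134, -0.208, -0.005]
ft_force: [-8.7, -3.1, 1.0]
grip_width: 0.38
grip_force: 35.0
jig x,y,z mm [-4.6  0.7 33. ] yaw -7.6 pitch -0.17 F jig [-8.2 -4.2  1. ]
```

```bash
python3 -m handwheel '[[0.02,0.0015,0,0,0,0.2,0],[0.02,0.0012,0,0,0,0,0],[0.02,0,0,0,0,0,0],[0.02,0,0,0,0,0,0]]'; python3 st.py
python3 - <<'E'
from h import *
i=ctrl.camera_info("wrist");p,d=ctrl.get_image("wrist");cv2.imwrite("pics/w4.png",p);np.save("pics/w4.npy",d);np.save("pics/w4i.npy",i,allow_pickle=True)
cv2.imwrite("pics/w4v.png",cv2.resize(p[30:240,250:430],(686,800)[:2] if 0 else (514,600),interpolation=cv2.INTER_CUBIC))
E
```

```text
time: 15.12
position: [0.5358, -0.0839, 0.033]
tool_rot: [3.134, -0.208, -0.002]
ft_force: [-10.8, -3.0, 2.5]
grip_width: 0.38
grip_force: 35.0
jig x,y,z mm [-2.7  0.8 33. ] yaw -7.6 pitch -0.06 F jig [-10.3  -4.4   2.5]
```

View pics/w4v.png

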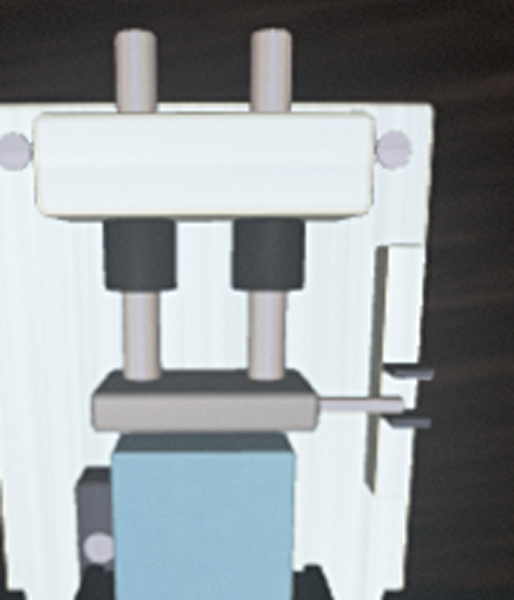

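The crop shows the pointer at row ~404 between the fins (rows ~372 and ~422), with the carton square against the stop and the fence at its left. I'll put a number on it.

```bash
python3 - <<'E'
from h import *
p=cv2.imread("pics/w4.png");d=np.load("pics/w4.npy");i=np.load("pics/w4i.npy",allow_pickle=True).item()
J=lambda P:np.round(1e3*np.c_[P@[.9916,-.1297,0]-.5448,P@[.1297,.9916,0]+.0145,P[:,2]],1)
g=cv2.cvtColor(p,cv2.COLOR_BGR2GRAY)
for c in(370,380,388,392,396,400):print(c,"".join("%4d"%v for v in g[154:182,c]))
for n,u,v in(("pointer",366,171.5),("pointer2",382,171.5),("farfin",396,160.5),("nearfin",396,177.5),("stopface",330,175),("lid",330,200),("lidL",296,215),("lidR",345,215),("lidfar",325,190),("lidnear",325,235)):
    print(n,J(dep(i,d,(u,v))[None]))
m=blue(p);m[:150]=0;m[245:]=0
for r in range(192,232,8):
    q=np.flatnonzero(m[r,270:380])+270;print(r,J(plane(i,[[q[0]-.5,r],[q[-1]+.5,r]],.056)).tolist())
E
```

```text
370  233 234 234 234 234 234 235 234 235 235 234 235 236 240 210 129 181 197 196 200 221 237 237 236 236 236 237 237
380  126 117 117 118 119 114 107 109 107 109 110 108 109 108  99 127 188 199 199 188 149 105 105 109 106 107 104 107
388  242 247 239  84  55  72  87 113 192 247 242 241 242 238 184 117 178 198 199 191 132  65  73  99 104 149 225 241
392  237 242 235  82  49  76 106 116 184 244 238 236 237 238 239 238 237 239 218 104  53  59  81 105 104 148 223 243
396  171 142 123  62  58  76 105 120 144 124 114  93  90  88  81  66  63  63  65  58  60  56  81 110 106  90  55  50
400   54  52  52  55  60  81 109 124 140  72  57  60  58  57  56  55  55  58  57  57  57  56  72  95  89  79  54  55
pointer [[ 44.2 -25.3  38.6]]
pointer2 [[ 44.1 -34.5  38.2]]
farfin [[ 50.  -42.6  36. ]]
nearfin [[ 40.2 -43.3  36.1]]
stopface [[43.7 -4.7 46.1]]
lid [[32.9 -4.4 57.3]]
lidL [[25.4 13.1 58.9]]
lidR [[ 25.  -12.2  58. ]]
lidfar [[38.2 -1.8 57.5]]
lidnear [[13.2 -1.9 56.6]]
192 [[36.8, 16.8, 56.0], [36.8, -16.0, 56.0]]
200 [[32.6, 17.0, 56.0], [32.5, -16.1, 56.0]]
208 [[28.2, 17.1, 56.0], [28.1, -16.2, 56.0]]
216 [[23.8, 17.3, 56.0], [23.7, -16.3, 56.0]]
224 [[19.3, 16.9, 56.0], [19.2, -15.9, 56.0]]
```

```bash
python3 -m handwheel '[[0.02,0.001,0,0,0,0,0],[0.02,0,0,0,0,0,0],[0.02,0,0,0,0,0,0],[0.02,0,0,0,0,0,0]]'; python3 st.py
cat > chk.py <<'E'
from h import *
i=ctrl.camera_info("wrist");D=[]
for k in range(4):
    p,d=ctrl.get_image("wrist");D.append(d)
d=np.median(D,0);cv2.imwrite("pics/w5.png",p)
def fitp(m):
    v,u=np.nonzero(m&(d>0));c,r=ray(i,np.c_[u,v]);P=c+r*d[v,u][:,None]
    Q=1e3*np.c_[P@[.9916,-.1297,0]-.5448,P@[.1297,.9916,0]+.0145,P[:,2]]
    a=np.linalg.lstsq(np.c_[Q[:,:2],np.ones(len(Q))],Q[:,2],rcond=None)[0]
    print("pitch,roll deg",np.degrees(a[:2]).round(2),"z at (20,0)",(a@[20,0,1]).round(1),len(Q),Q.mean(0).round(1))
m=blue(p);m[:150]=0;m[245:]=0;m[:,:270]=0;m[:,370:]=0;m=cv2.erode(m,np.ones((7,7)))
fitp(m>0)
b=np.zeros_like(m);b[75:140,345:375]=1;b[75:140,268:285]=1;fitp(b>0)  # bed
for n,u,v in(("pointer",366,170.5),("pointer2",382,170.5),("farfin",396,160.5),("nearfin",396,177.5)):
    P=dep(i,d,(u,v));print(n,1e3*(P@[.9916,-.1297,0]-.5448),P[2])
g=cv2.cvtColor(p,cv2.COLOR_BGR2GRAY);print(g[154:182,385],g[154:182,392])
E
python3 chk.py
```

```text
time: 15.68
position: [0.5365, -0.084, 0.033]
tool_rot: [3.134, -0.208, -0.002]
ft_force: [-11.3, -3.2, 3.9]
grip_width: 0.378
grip_force: 35.0
jig x,y,z mm [-1.9  0.8 33. ] yaw -7.61 pitch -0.09 F jig [-10.8  -4.7   3.9]
pitch,roll deg [ 0.65 -0.19] z at (20,0) 57.1 2919 [24.9  0.4 57.1]
pitch,roll deg [69.01 -2.73] z at (20,0) -43.1 3055 [79.4 -4.5 28.6]
pointer 45.37872586730296 0.037987553235822286
pointer2 45.234568887545734 0.03724097795050621
farfin 50.49242814516164 0.03404609315923887
nearfin 40.89702878877988 0.03599652798739997
[245 245 250 238 107  56  65 127 220 249 245 243 243 246 226 130 183 198
 200 188 132  63  58  71 131 218 249 245] [235 238 241 234 104  53  74 102 102 145 222 240 238 238 238 238 235 236
 240 230 134  62  58  71  93 104 134 210]
```

```bash
python3 - <<'E'
from h import *
def fit(n,m,a):
    d=np.load(f"pics/{n}.npy");i=np.load(f"pics/{n}i.npy",allow_pickle=True).item()
    v,u=np.nonzero((m>0)&(d>0));c,r=ray(i,np.c_[u,v]);P=c+r*d[v,u][:,None]
    s=np.c_[P@[np.cos(a),np.sin(a),0],P@[-np.sin(a),np.cos(a),0]]
    k=np.linalg.lstsq(np.c_[s-s.mean(0),np.ones(len(s))],P[:,2],rcond=None)[0];print(n,np.degrees(k[:2]).round(2),k[2].round(4),len(s))
z=lambda *b:[m:=np.zeros((400,640),np.uint8)]+[m.__setitem__((slice(y0,y1),slice(x0,x1)),1) for y0,y1,x0,x1 in b]
p=cv2.imread("pics/w1.png");m=blue(p);m[:,:290]=0;m[:,350:]=0;m[:130]=0;m[230:]=0
fit("w1",cv2.erode(m,np.ones((7,7))),np.pi/2)
fit("w1",z((140,220,350,400),(140,220,250,290))[0],np.pi/2)
a=-np.radians(7.45)
p=cv2.imread("pics/w2.png");m=blue(p);m[:,:270]=0;m[:,370:]=0;m[:180]=0;m[250:]=0;fit("w2",cv2.erode(m,np.ones((7,7))),a)
fit("w2",z((130,170,325,350))[0],a)
p=cv2.imread("pics/w4.png");m=blue(p);m[:,:270]=0;m[:,370:]=0;m[:150]=0;m[245:]=0;fit("w4",cv2.erode(m,np.ones((7,7))),a)
fit("w4",z((110,160,362,376))[0],a)
fit("w4",z((190,225,362,378))[0],a)
E
```

```text
w1 [0.01 0.16] 0.0462 1380
w1 [-0.72  0.35] 0.0005 7175
w2 [ 0.1  -0.03] 0.166 3274
w2 [-0.15  0.08] 0.0102 996
w4 [ 0.64 -0.11] 0.0571 2911
w4 [-0.32  0.77] 0.01 700
w4 [ 0.23 -0.44] 0.0102 557
```

```bash
python3 -m handwheel '[[0.02,0,0,0,0,-0.3,0],[0.02,0,0,0.0002,0,-0.3,0],[0.02,0,0,0,0,0,0],[0.02,0,0,0,0,0,0]]'; python3 st.py; python3 chk.py
```

```text
time: 16.38
position: [0.5367, -0.0841, 0.0327]
tool_rot: [-3.135, 0.209, 0.018]
ft_force: [-10.9, -3.2, 2.9]
grip_width: 0.381
grip_force: 35.0
jig x,y,z mm [-1.7  0.8 32.7] yaw -7.61 pitch -0.66 F jig [-10.4  -4.5   2.9]
pitch,roll deg [ 0.03 -0.15] z at (20,0) 56.7 2914 [25.4  0.4 56.7]
pitch,roll deg [68.76 -2.81] z at (20,0) -42.8 3055 [79.5 -4.5 28.9]
pointer 45.64136938883945 0.037314948736773684
pointer2 45.82352258375111 0.038298020948823785
farfin 50.56885015161949 0.032392728027347606
nearfin 41.12688469915782 0.03531455139062811
[241 243 246 238 143  63  57 109 205 251 248 243 242 245 235 158 145 190
 199 200 172  85  56  59  86 155 229 246] [235 237 239 235 140  61  58  80 107 104 171 245 239 236 238 236 234 236
 237 232 178  70  54  60  81 104 108 185]
```

```bash
python3 -m handwheel '[[0.02,0,0,0.0003,0,0,0],[0.02,0,0,0,0,0,0],[0.02,0,0,0,0,0,0]]'; python3 st.py
python3 -m handwheel '[[0.02,0,0,0.0003,0,0,0],[0.02,0,0,0,0,0,0],[0.02,0,0,0,0,0,0]]'; python3 st.py
```

```text
time: 16.95
position: [0.5368, -0.0841, 0.0327]
tool_rot: [-3.134, 0.209, 0.018]
ft_force: [-11.5, -2.7, 5.2]
grip_width: 0.375
grip_force: 35.0
jig x,y,z mm [-1.7  0.7 32.7] yaw -7.61 pitch -0.66 F jig [-11.   -4.2   5.2]
time: 17.32
position: [0.5369, -0.0841, 0.0326]
tool_rot: [-3.134, 0.209, 0.018]
ft_force: [-11.7, -3.5, 5.2]
grip_width: 0.378
grip_force: 35.0
jig x,y,z mm [-1.5  0.7 32.6] yaw -7.61 pitch -0.64 F jig [-11.1  -5.    5.2]
```

On the bed: z has stopped falling and the downward press is light. Final look.

```bash
python3 -m handwheel '[[0.02,0,0,0,0,0,0],[0.02,0,0,0,0,0,0],[0.02,0,0,0,0,0,0],[0.02,0,0,0,0,0,0]]'; python3 st.py; python3 chk.py
python3 -c "
import cv2;from bench import ctrl
a=cv2.resize(cv2.imread('pics/w5.png')[30:240,250:430],(514,600),interpolation=2);cv2.imwrite('pics/w5v.png',a)"
```

```text
time: 17.82
position: [0.5369, -0.0841, 0.0326]
tool_rot: [-3.134, 0.209, 0.018]
ft_force: [-11.7, -2.9, 5.3]
grip_width: 0.382
grip_force: 35.0
jig x,y,z mm [-1.5  0.7 32.6] yaw -7.61 pitch -0.65 F jig [-11.2  -4.4   5.3]
pitch,roll deg [-0.07 -0.09] z at (20,0) 56.5 2930 [25.6  0.4 56.5]
pitch,roll deg [68.73 -2.81] z at (20,0) -42.8 3055 [79.7 -4.5 29. ]
pointer 46.0635181852802 0.03831103208833764
pointer2 45.823873908267146 0.03710968927284239
farfin 50.587112251914924 0.031070860218022606
nearfin 41.092390982117365 0.0340797606774679
[240 241 243 249 235  88  52  77 154 238 249 244 244 246 234 155 139 184
 198 201 173  91  58  59  84 154 228 248] [235 235 236 241 230  84  53  77 104 103 145 224 239 238 238 237 233 236
 237 240 215 102  56  61  74  93 103 132]
```

View pics/w5v.png

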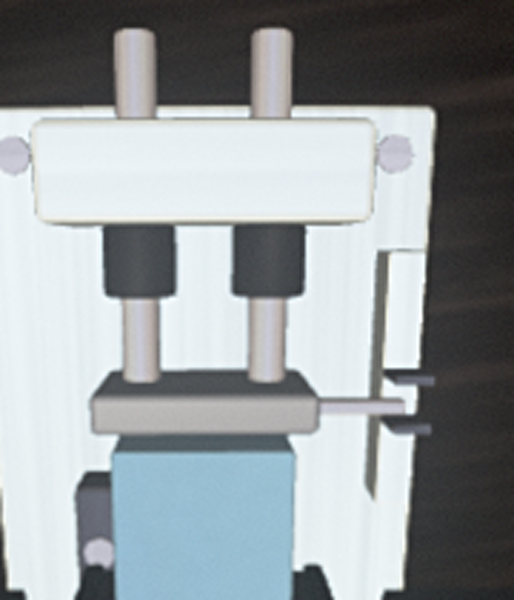

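The pointer, at row 405, stands midway between the fins at rows ~380 and ~428. The carton is flat, along the fence and square on the stop, and the push is steady, so I'm handing in.

```bash
python3 -c "
from bench import ctrl
print(ctrl.close_job())"
```

```text
the job is handed in; nothing more can be done
None
```

I've handed the job in at about 18 s of the 35 s: the carton is on the jig bed, lid up and flat, flush along the fence, with the pointer about midway between the fins and the arm still holding it with a steady push of about 11 N.

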